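# Keep the burnisher's bolt from turning

## Robot

A 6-joint arm with a two-finger parallel gripper is mounted at the origin on the work surface. World frame = base frame: x ahead of the robot, y to its left, z up, the work surface at z = 0. Lengths are in m, angles in rad, forces in N, time in s.
With the tool pointing down it reaches from about 0.3 to 0.875 m from the base axis. Payload 6.4 kg.
Tool frame: the origin (TCP) lies midway between the tips of the shut fingers; the grasp point (between the pads) lies 19 mm behind it (grasp_offset is the distance from the TCP to the grasp point, in m); z points along the fingers, y is the line along which they close (so a half turn about z gives the same grasp; the last joint's range is limited). The gripper opens to 85 mm and grips with 20 to 120 N. Pads are 22 mm wide; open, the fingers measure 114 mm over their backs; the gripper's body (76 mm by 85 mm) begins 54 mm behind the grasp point. The pads swing forward as they close: fully open they stand 13 mm farther back than shut.
Start: joints at [-1.414, 0.181, 1.607, -0, 1.354, -0.206], TCP at [0.204, -0.538, 0.231] pointing down, gripper open.
Joint ranges: [-2.99, 2.99], [-0.89, 2.07], [0.3, 2.58], [-1.14, 4.28], [0, 2.63], [-3.12, 3.12]. Speed limits (rad/s): [2.57, 2.57, 3.01, 3.14, 3.14, 3.14].

## Interface

Orientations are given as a unit quaternion [w, x, y, z].
In Python, from bench import * gives the robot as it stands. The module is installed in compiled form; this text tells all that it offers.
- The arm moves only by the tool servo_tool, never from a script. Its argument "commands" is text: rows parted by semicolons, each of 7 numbers parted by spaces: the turn, a rotation vector about the tool's x, y, z in rad, then the shift along the tool's x, y, z in mm, then the opening, from 0 (shut) to 1 (fully open). In form: wx wy wz dx dy dz claw; .... A call has 1 to 5 rows; each row shifts and turns the commanded pose from where the row before left it, along the tool's axes as they then stand; what a row does not reach is not made up. A row lasts 1/8 s, in which the tool goes at most 62.5 mm and 10.7 degrees, less where a joint would pass 70% of its speed; a pose out of reach is approached as far as the arm can. A call with a gripper value outside its range is refused whole. The fingers move at their own pace and stop on an object; the grip force is fixed at half the most. Time passes only in rows, so rows that do not move let the fingers close. It gives the time, the measured TCP pose, the force, the opening and the grip force at its end, in the units of the state.
- get_obs(): the state, without advancing time (a new reading comes with each control period).
- camera(name): name is "scene" or "top" or "wrist"; returns the picture (400x640x3 uint8, blue, green, red); there is no depth.
- calibration(name): a dict with "fx", "fy", "cx", "cy" (pixels), "k1" (the pictures are not rectified: a ray, as slopes to the right and down, at radius r is drawn at 1 + k1 r^2 times it, then the intrinsics apply), "R" (3x3) and "t" (3): a world point X has camera coordinates R X + t. Camera axes: x right, y down, z forward; pixel columns grow to the right and rows downward; lengths in m; the calibration is good to about 2 mm. A picture is of the moment at which its call begins: read the wrist's pose just before it. calibration takes no time and is no camera call; for the wrist camera it gives the pose at the moment of the call.
- hand_in(): hands the job in; it is judged then, once.
The state is a dict: "time_s": time; "q": joint angles; "dq": joint speeds; "joint_efforts": joint torques, N m; "eef_pos": TCP position; "eef_rot": TCP orientation; "wrist_force": force on the tool from outside, world axes, zero at the start; "torque": the same for the moment, N m; "opening": opening from 0.0 (shut) to 1.0 (fully open); "grasp_force": force on a finger pad.
Only numpy, scipy, OpenCV 4.12 (cv2) and the standard library are available. Lean on these libraries where they do the work, as an engineer would, in place of code of your own. Each camera call takes 0.05 s, during which the arm holds its last target. There are 200 camera calls.

## Task

The motor of the edge burnisher on the leather bench is slowly running the wooden wheel onto its bolt, but the bolt just turns along with it. Lift the metal guard hood up off its post and stand it upright on the cork mat, then reach down into the gap behind the bracket, grip the hidden hexagonal bolt head between the fingers and hold it still while the wheel keeps turning. Finish while still gripping the head, and leave the other things on the bench where they are.

Things in the scene. Friction and masses are not known exactly. Their poses are not given: they have to be found in the camera images.
- burnisher: Edge burnisher fixed to the bench, 216 mm (x) by 120 (y). Origin on the bench below the middle of the bracket's rear face; z up, x from motor to gap. Bracket: upright steel plate x -14 to 0, 120 wide, top at z 146. In front of it, wheel (top z 144) and motor (60 diameter, x -150 to -65, top z 150). All mm.
- gap (a point): Middle of the gap's mouth behind the bracket, x = 23, y = 0, z = 146 mm in the burnisher's frame, same axes. The gap is 46 mm wide in x (bracket face to a backing wall at x = 46 to 56, 132 mm high, 120 wide), open above and at both ends (y); its floor is 12 mm above the bench.
- post_tip (a point): Tip of the steel post (7 mm diameter, 14 mm high) on the bracket's top edge: x = -8, y = 0, z = 160 mm in the burnisher's frame.
- wheel: Grooved wooden wheel, 48 mm diameter, 26 thick, the bolt's nut; origin at its middle, 34 mm in front of the bracket's rear face, 120 mm above the bench. Its geared motor drives it about the burnisher's x axis at about 0.5 rad/s all the time, with far more torque than the thread friction; it has to go on turning.
- bolt: Steel bolt; origin at the middle of its hex head in the gap: 24 mm across flats, 28 across corners, 16 long in x, centre 18 mm behind the bracket's rear face, 120 mm above the bench. Turns about its x axis (the burnisher's x); flats face its +-y. Thread friction, 0.08 N m, drags it round until held; a firm grip along the burnisher's y turns it into line with the fingers.
- guard: Aluminium hood, 0.15 to 0.25 kg, over the bolt head. Origin under the middle of its walls, z up. Three walls 48 mm high (x -19 to 20, y +-26 mm), open below and to -x; 5 mm roof with a lug to x = -42 mm, holed (10 mm square, centre x = -28) for the post. Hung: origin at x 20, y 0, z 98 mm of the burnisher, same axes, leaning up to 0.07 rad. It is clear after rising 65 mm. Stands steadily on its walls.
- guard_grip (a point): Middle of the guard's black grip block, 70 mm above the guard's origin, same axes: 28 mm along x, 12 mm thick along y, 34 mm high, standing on the roof.
- cork_mat: Cork mat lying fixed on the bench, 180 x 180 mm, 4 mm thick; origin at the centre of its underside. Nothing lies on it at the start.
- wax_tin: Round brass wax tin, 72 mm diameter, 30 mm high, origin under its centre. Leave alone.
- thread_spool: Wooden thread spool standing, 40 mm diameter, 50 mm high, origin under its centre. Leave alone.
- mallet: Wooden mallet lying, 250 mm long along its x axis. Leave alone.
- awl: Awl with wooden handle, lying along its x axis, 150 mm long. Leave alone.
- tool_jar: Glass jar, 80 mm diameter and 90 mm high, with wooden tool handles standing up to 175 mm, origin under its centre. Leave alone.
- dye_bottle: Dye bottle, 48 mm diameter, 110 mm high, origin under its centre. Leave alone.
There are look-alikes about, which are no part of the job. What is shaped like the burnisher but turquoise is not meant.

How it is judged:
By the outcome, as a careful person would: the job done as asked, in the order asked, and still so for the second after the job is handed in, while the arm keeps its last pose, push and grip.
It also fails if it takes over 56 s, if anything falls off the work surface, if the arm or the gripper's body presses on something with over 40 N, if the wrist force passes 120 N, or if a joint passes its speed limit or range.

## Working session

There is one attempt and no reset: what is moved stays moved. The work goes in short steps, Python scripts to look and compute and a tool call to move; the robot and the scene stay as the last step left them, time stands still between calls to the robot, and variables do not carry over. Pictures are saved under pics/ and viewed, at most 10 in all, crops included, and the job is handed in when it is done.

Besides the shell and the picture viewer there is one more tool, called after "Emit:" as name(argument=value, ...) on one line, values as JSON. servo_tool: Moves the arm, as the interface text tells. Its arguments: {"type":"object","properties":{"commands":{"type":"string"}},"required":["commands"]}

```bash
mkdir -p pics; python3 - <<'E'
from bench import *
import cv2
for n in("scene","top"):
    cv2.imwrite(f"pics/{n}0.png",camera(n)); c=calibration(n); print(n,c)
o=get_obs();print(o)
E
```

```text
scene {'fx': 504.0175795504931, 'fy': 504.0175795504931, 'cx': 308.6582134781911, 'cy': 194.89936680418373, 'k1': -0.05484832093062461, 'R': array([[ 0.39022254,  0.92051933, -0.01924945],
       [ 0.71784955, -0.31726661, -0.61970471],
       [-0.57655737,  0.22800454, -0.78459896]]), 't': array([-0.19774717, -0.28146831,  1.66415298])}
top {'fx': 457.4122190750211, 'fy': 457.4122190750211, 'cx': 321.9734788948097, 'cy': 200.1416869034892, 'k1': -0.11452457470846104, 'R': array([[-0.01604787, -0.99986709,  0.00287567],
       [-0.99858997,  0.01588169, -0.05065419],
       [ 0.05060179, -0.00368451, -0.99871211]]), 't': array([-0.0030118 ,  0.49036323,  1.35013829])}
{'time_s': 0.1, 'q': array([-1.41428632e+00,  1.81439891e-01,  1.60792811e+00,  2.67168539e-05,
        1.35380427e+00, -2.06287349e-01]), 'dq': array([-0.00017117, -0.00139447, -0.00330684,  0.00077762,  0.00083667,
       -0.00107819]), 'joint_efforts': array([ 2.89081445e-04, -4.45879591e+01, -3.52237272e+01, -2.83964200e-04,
        4.15983814e-03,  1.59163545e-05]), 'eef_pos': array([ 0.20401314, -0.53705169,  0.23047963]), 'eef_rot': array([-7.89239407e-04,  9.83592540e-01,  1.80402582e-01,  3.26941072e-05]), 'wrist_force': array([-0.9370399 , -0.29447   ,  0.86123816]), 'torque': array([ 0.02182126,  0.01939647, -0.00102952]), 'grasp_force': 0.0, 'opening': 1.0002943372500386}
```

View pics/top0.png

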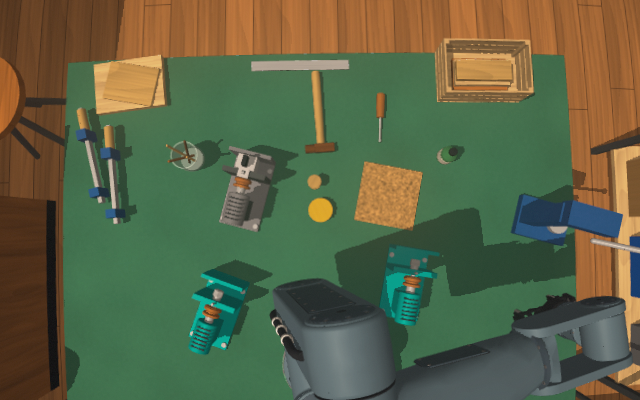

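View pics/scene0.png

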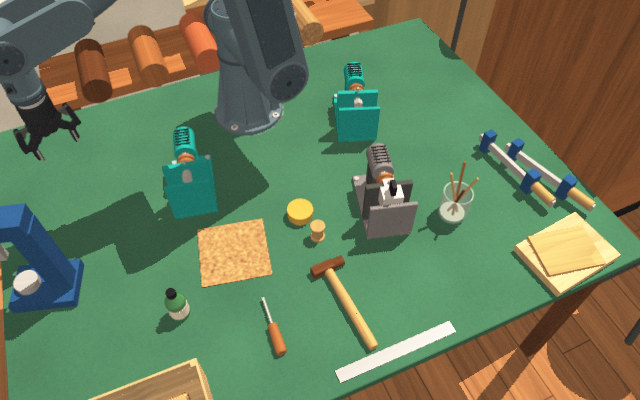

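The top view shows the grey burnisher at about (245,190) with the gap end up (+x world), and the mat centre at about (389,196). In the scene view the burnisher is at about (388,200), with the black grip at (393,187), and the mat at about (234,252). Next I'll enlarge both in one composite.

```bash
python3 - <<'E'
import cv2,numpy as np
a=cv2.imread("pics/top0.png")[140:240,210:280]; b=cv2.imread("pics/scene0.png")[135:245,345:425]
A=cv2.resize(a,None,fx=5.5,fy=5.5,interpolation=2);B=cv2.resize(b,None,fx=5,fy=5,interpolation=2)
o=np.zeros((560,800,3),np.uint8);o[:550,:385]=A;o[:550,400:800]=B
for k in range(0,70,10):cv2.putText(o,str(210+k),(int(k*5.5),558),0,.35,(255,255,255),1)
cv2.imwrite("pics/c1.png",o)
E
```

```text
(no output)
```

View pics/c1.png

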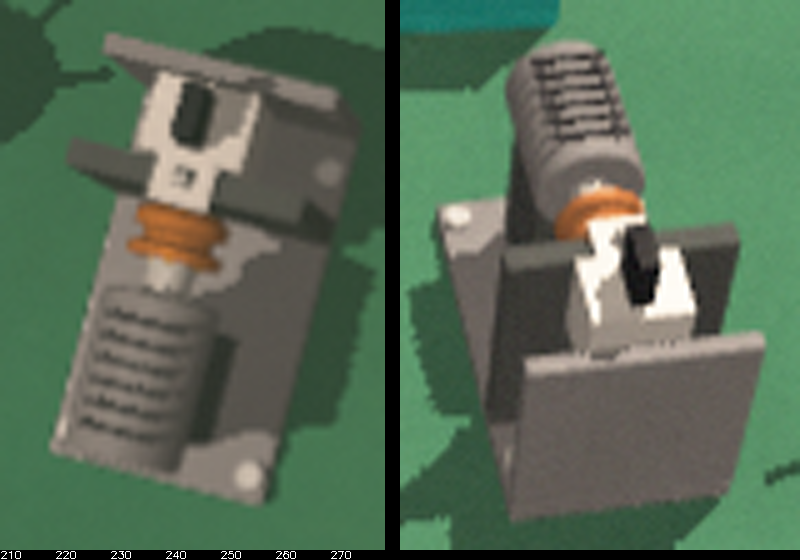

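```bash
cat > h.py <<'E'
from bench import *
import cv2,numpy as np
from scipy.optimize import least_squares
from scipy.spatial.transform import Rotation as Ro
def proj(n,X,c=None):
    c=c or calibration(n);P=np.atleast_2d(X)@c["R"].T+c["t"];s=P[:,:2]/P[:,2:];s=s*(1+c["k1"]*(s**2).sum(1,keepdims=True))
    return s*[c["fx"],c["fy"]]+[c["cx"],c["cy"]]
def pl(p,L):
    L=np.atleast_2d(L)/1000.;c,s=np.cos(p[2]),np.sin(p[2])
    return L@np.array([[c,s,0],[-s,c,0],[0,0,1]])+[p[0],p[1],0]
def ray(n,uv):
    c=calibration(n);K=np.array([[c["fx"],0,c["cx"]],[0,c["fy"],c["cy"]],[0,0,1]])
    s=cv2.undistortPoints(np.array([[uv]],float),K,np.array([c["k1"],0,0,0]))[0,0]
    d=c["R"].T@[*s,1];return -c["R"].T@c["t"],d
E
cat > fit.py <<'E'
from h import *
T=[(105,35,56,60,132),(72,140,0,60,146),(68,163,-14,60,146),(300,222,-14,-60,146)]
S=[(527,373,56,-60,132),(762,350,56,60,132),(525,358,46,-60,132),(765,335,46,60,132),(517,520,56,-60,0),(728,490,56,60,0),(503,250,-14,-60,146),(507,268,0,-60,146),(738,243,0,60,146),(738,226,-14,60,146)]
T=np.array(T,float);S=np.array(S,float)
tu=T[:,:2]/5.5+[210,140];su=(S[:,:2]-[400,0])/5+[345,135]
ct,cs=calibration("top"),calibration("scene")
f=lambda p:np.r_[(proj("top",pl(p,T[:,2:]),ct)-tu).ravel(),(proj("scene",pl(p,S[:,2:]),cs)-su).ravel()]
r=least_squares(f,[.5,.15,0],loss="soft_l1");p=r.x;print(p);print(f(p).reshape(-1,2).round(1).tolist())
M=np.array([(365,163),(422,170),(413,229),(355,222)],float)
L=[(90,90,4),(90,-90,4),(-90,-90,4),(-90,90,4)]
m=least_squares(lambda p:(proj("top",pl(p,L),ct)-M).ravel(),[.5,-.15,0]);print("mat",m.x,m.fun.round(1))
np.save("p.npy",p);np.save("m.npy",m.x)
# predicted grip block outlines drawn on crop
g=[(20+a*14,b*6,168+c*17) for a in(-1,1) for b in(-1,1) for c in(-1,1)]
print("top",((proj("top",pl(p,g))-[210,140])*5.5).round().tolist())
print("scene",((proj("scene",pl(p,g))-[345,135])*5+[400,0]).round().tolist())
print(pl(p,[20,0,168]),pl(p,[18,0,120]))
E
python3 fit.py
```

```text
[ 0.5723042   0.19704862 -0.25855968]
[[0.7, -2.0], [0.4, -2.1], [-0.1, -1.3], [0.4, -1.5], [0.6, -0.1], [0.9, -1.6], [0.1, -0.3], [-0.8, -1.8], [-1.3, 0.1], [0.3, 0.2], [-0.3, -0.9], [0.1, -0.2], [0.5, -1.0], [-1.0, -1.8]]
mat [ 0.50027025 -0.21230024 -0.1602887 ] [-1.5 -0.9  0.1  0.8  1.3  0.8  0.1 -0.7]
top [[204.0, 147.0], [193.0, 138.0], [181.0, 141.0], [169.0, 132.0], [219.0, 92.0], [208.0, 82.0], [195.0, 86.0], [184.0, 76.0]]
scene [[617.0, 257.0], [624.0, 213.0], [640.0, 254.0], [648.0, 210.0], [630.0, 300.0], [638.0, 257.0], [654.0, 297.0], [662.0, 253.0]]
[[0.59163938 0.19193485 0.168     ]] [[0.58970587 0.19244623 0.12      ]]
```

The fit puts the burnisher at about (0.572, 0.197) with yaw -0.259, and the mat at (0.500, -0.212). I'll rotate and lift now, then travel over the burnisher for a wrist look.

Emit:
servo_tool(commands="0 0 0.1555 0 0 -28 1; 0 0 0.1555 0 0 -28 1; 0 0 0.1555 0 0 -28 1; 0 0 0.1555 0 0 -28 1; 0 0 0 13.5 -57.4 0 1")

```text
time_s: 0.72
eef_pos: [0.2309, -0.4879, 0.3451]
eef_rot: [0.002, 0.991, -0.132, 0.0]
wrist_force: [1.0, 0.9, 0.4]
opening: 0.999
grasp_force: 0.0
```

Emit:
servo_tool(commands="0 0 0 13.5 -57.4 0 1; 0 0 0 13.5 -57.4 0 1; 0 0 0 13.5 -57.4 0 1; 0 0 0 13.5 -57.4 0 1; 0 0 0 13.5 -57.4 0 1")

```text
time_s: 1.35
eef_pos: [0.3711, -0.2236, 0.3431]
eef_rot: [-0.0, 0.992, -0.129, 0.0]
wrist_force: [1.1, -0.9, -0.1]
opening: 1.003
grasp_force: 0.0
```

Emit:
servo_tool(commands="0 0 0 13.5 -57.4 0 1; 0 0 0 13.5 -57.4 0 1; 0 0 0 13.5 -57.4 0 1; 0 0 0 13.5 -57.4 0 1; 0 0 0 13.5 -57.4 0 1")

```text
time_s: 1.98
eef_pos: [0.5099, 0.0367, 0.3431]
eef_rot: [0.0, 0.992, -0.129, -0.0]
wrist_force: [0.9, -1.4, 0.0]
opening: 1.003
grasp_force: 0.0
```

Emit:
servo_tool(commands="0 0 0 13.5 -57.4 0 1; 0 0 0 13.5 -57.4 0 1; 0 0 0 13.5 -57.4 0 1; 0 0 0 0 0 0 1; 0 0 0 0 0 0 1")

```text
time_s: 2.6
eef_pos: [0.5923, 0.1906, 0.3424]
eef_rot: [0.0, 0.992, -0.129, -0.001]
wrist_force: [0.2, 0.0, 0.8]
opening: 0.996
grasp_force: 0.0
```

```bash
cat > look.py <<'E'
from h import *
import sys
c=calibration("wrist");o=get_obs();im=camera("wrist");n=sys.argv[1]
cv2.imwrite(f"pics/{n}_raw.png",im);np.save(f"pics/{n}.npy",np.r_[c["R"].ravel(),c["t"],c["fx"],c["fy"],c["cx"],c["cy"],c["k1"]])
cv2.imwrite(f"pics/{n}.png",cv2.resize(im,(800,500)))
print(o["time_s"],o["eef_pos"],o["eef_rot"],o["wrist_force"],o["opening"])
E
python3 look.py w1
```

```text
2.6 [0.59230728 0.19063278 0.34244128] [ 4.46581502e-04  9.91653452e-01 -1.28928679e-01 -7.91599296e-04] [0.19512761 0.01420836 0.80333693] 0.9959740747634716
```

View pics/w1.png

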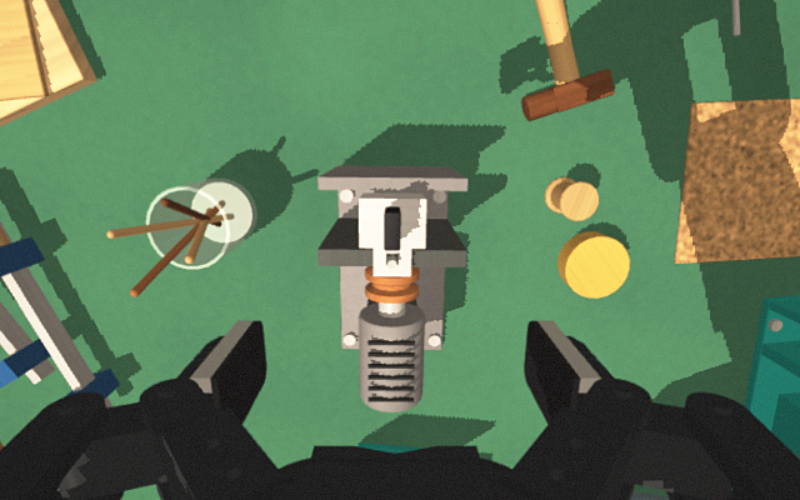

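The wrist view is aligned with the burnisher: the bracket top band is at about u 319–466, v 250–265, the backing wall at v 178–190, and the black grip at about (392,228). I'll enlarge it for exact edges.

```bash
python3 - <<'E'
import cv2
cv2.imwrite("pics/c2.png",cv2.resize(cv2.imread("pics/w1_raw.png")[128:218,248:380],None,fx=6,fy=6,interpolation=2))
E
```

```text
(no output)
```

View pics/c2.png

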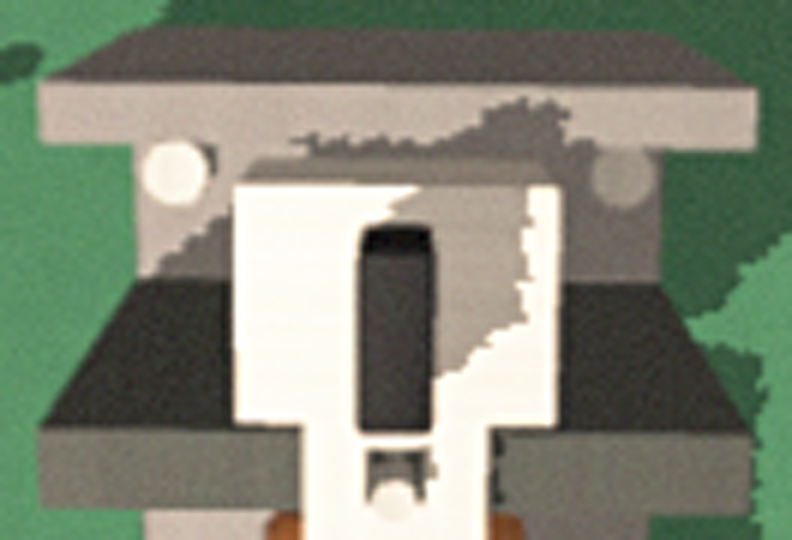

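```bash
cat > fit2.py <<'E'
from h import *
a=np.load("pics/w1.npy");c=dict(R=a[:9].reshape(3,3),t=a[9:12],fx=a[12],fy=a[13],cx=a[14],cy=a[15],k1=a[16])
B=np.array([(38,81,56,60,132),(756,90,56,-60,132),(40,143,46,60,132),(757,150,46,-60,132),(40,427,0,60,146),(750,435,0,-60,146),(40,505,-14,60,146),(750,515,-14,-60,146),(137,280,0,60,12),(660,283,0,-60,12)],float)
u=B[:,:2]/6+[248-.42,128-.42]
r=least_squares(lambda p:(proj("wrist",pl(p,B[:,2:]),c)-u).ravel(),[.57,.2,-.26],loss="soft_l1");p=r.x
print("burn",p,r.fun.reshape(-1,2).round(1).tolist());print("cam",-c["R"].T@c["t"])
np.save("p2.npy",p)
G=np.array([(235,183,20,26,53),(560,185,20,-26,53),(235,425,-19,26,53),(557,427,-19,-26,53),(360,252,14,6,87),(433,252,14,-6,87),(360,432,-14,6,87),(432,432,-14,-6,87)],float)
v=G[:,:2]/6+[248-.42,128-.42]
def g(x):
    X=G[:,2:]@Ro.from_rotvec(x[3:]).as_matrix().T+x[:3]
    return (proj("wrist",pl(p,X),c)-v).ravel()
r=least_squares(lambda x:np.r_[g(x),(x[:3]-[20,0,98])/4,x[3:]/.04],[20,0,98,0,0,0]);x=r.x
print("guard in burn",x.round(3),g(x).reshape(-1,2).round(1).tolist())
gp=Ro.from_rotvec(x[3:]).apply([0,0,70])+x[:3]
print("grip",gp,pl(p,gp),"bolt",pl(p,[18,0,120]),"tipcentre", pl(p,[23,0,146]))
E
python3 fit2.py
```

```text
burn [ 0.57054858  0.19852141 -0.26943281] [[0.2, 0.2], [0.3, -0.0], [0.2, -0.2], [-0.4, -0.1], [-0.5, 0.1], [0.5, -0.0], [-0.0, 0.4], [-0.2, -0.0], [-0.1, -0.4], [0.0, -0.0]]
cam [0.65785978 0.17346122 0.48546054]
guard in burn [ 1.9502e+01 -7.0000e-03  9.7414e+01  1.0000e-03  4.6000e-02  4.0000e-03] [[0.1, 0.1], [-0.1, 0.1], [0.5, -0.6], [-0.5, -0.6], [-0.8, -0.5], [0.8, -0.4], [-0.8, 0.9], [0.7, 0.9]]
grip [ 2.27061955e+01 -1.04117887e-01  1.67340112e+02] [[0.59240787 0.19237701 0.16734011]] bolt [[0.58789918 0.19373009 0.12      ]] tipcentre [[0.59271879 0.19239916 0.146     ]]
```

Emit:
servo_tool(commands="0 0 0.011 -0.5 -1.7 40 1; 0 0 0 0 0 50 1; 0 0 0 0 0 40 1; 0 0 0 0 0 30 1; 0 0 0 0 0 23 1")

```text
time_s: 3.28
eef_pos: [0.592, 0.1907, 0.1594]
eef_rot: [0.0, 0.991, -0.136, -0.0]
wrist_force: [-0.0, -0.5, 0.2]
opening: 0.998
grasp_force: 0.0
```

Emit:
servo_tool(commands="0 0 0 0 0 0 1; 0 0 0 0 0 0 0; 0 0 0 0 0 0 0; 0 0 0 0 0 0 0; 0 0 0 0 0 0 0")

```text
time_s: 3.9
eef_pos: [0.5929, 0.1926, 0.1608]
eef_rot: [-0.0, 0.991, -0.135, 0.0]
wrist_force: [0.2, 0.6, -0.4]
opening: 0.149
grasp_force: 0.0
```

Emit:
servo_tool(commands="0 0 0 0 0 0 0; 0 0 0 0 0 0 0; 0 0 0 0 0 0 0; 0 0 0 0 0 0 0; 0 0 0 0 0 0 0")

```text
time_s: 4.53
eef_pos: [0.593, 0.1926, 0.1609]
eef_rot: [-0.0, 0.991, -0.135, 0.0]
wrist_force: [-0.9, -0.1, 5.2]
opening: 0.128
grasp_force: 61.3
```

Emit:
servo_tool(commands="0 0 0 0 0 -10 0; 0 0 0 0 0 -20 0; 0 0 0 0 0 -20 0; 0 0 0 0 0 -20 0; 0 0 0 0 0 -15 0")

```text
time_s: 5.15
eef_pos: [0.5928, 0.1928, 0.2474]
eef_rot: [-0.0, 0.991, -0.135, 0.001]
wrist_force: [-0.0, 0.4, -1.6]
opening: 0.123
grasp_force: 60.4
```

```bash
python3 look.py w2; python3 - <<'E'
from h import *
cv2.imwrite("pics/c3.png",np.hstack([cv2.resize(camera("scene")[100:240,300:440],(560,560)),cv2.resize(cv2.imread("pics/w2_raw.png")[100:340,260:363],(240,560))]))
E
```

```text
5.15 [0.59275105 0.19276348 0.24739779] [-2.76419271e-04  9.90899364e-01 -1.34603553e-01  5.06819799e-04] [-0.04476435  0.41479948 -1.58552999] 0.12259508895560035
```

View pics/c3.png

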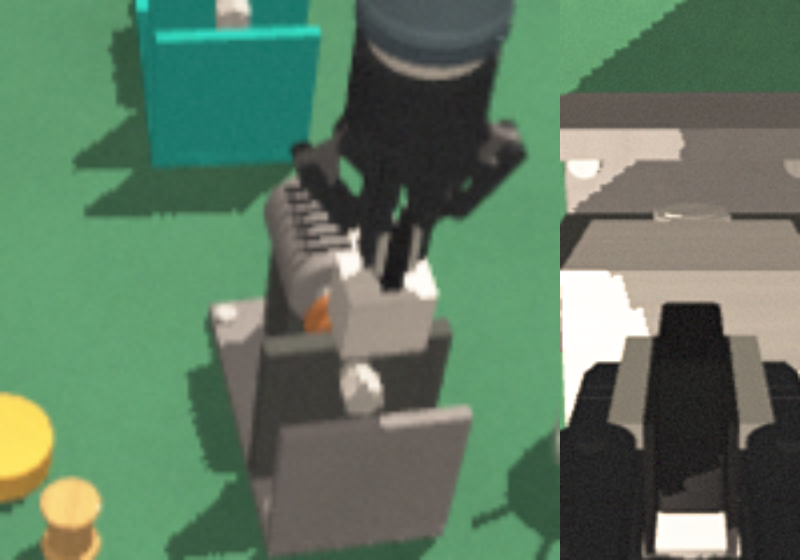

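The scene crop shows the hood clear above the bracket, held between the fingers, with the bolt head exposed. Next: carry it to the mat.

Emit:
servo_tool(commands="0 0 0 0 20 0 0; 0 0 0 2.5 45 0 0; 0 0 0 2.5 50 0 0; 0 0 0 2.5 50 0 0; 0 0 0 2.5 50 0 0")

```text
time_s: 5.88
eef_pos: [0.5432, -0.0194, 0.2441]
eef_rot: [0.0, 0.991, -0.135, -0.001]
wrist_force: [1.0, -0.6, -2.2]
opening: 0.124
grasp_force: 60.5
```

Emit:
servo_tool(commands="0 0 0 2.5 50 0 0; 0 0 0 2.5 50 0 0; 0 0 0 2 50 0 0; 0 0 0 1 35 0 0; 0 0 0 0 15 0 0")

```text
time_s: 6.5
eef_pos: [0.4975, -0.2142, 0.2442]
eef_rot: [-0.0, 0.991, -0.136, -0.001]
wrist_force: [-0.4, 1.1, -1.4]
opening: 0.124
grasp_force: 60.5
```

Emit:
servo_tool(commands="0 0 0 0 0 40 0; 0 0 0 0 0 50 0; 0 0 0 0 0 40 0; 0 0 0 0 0 25 0; 0 0 0 0 0 10 0")

```text
time_s: 7.12
eef_pos: [0.4977, -0.2108, 0.0781]
eef_rot: [-0.001, 0.991, -0.135, -0.002]
wrist_force: [-0.2, -0.3, -2.0]
opening: 0.128
grasp_force: 60.4
```

Emit:
servo_tool(commands="0 0 0 0 0 3 0; 0 0 0 0 0 3 0; 0 0 0 0 0 0 0")

```text
time_s: 7.5
eef_pos: [0.4997, -0.2125, 0.0751]
eef_rot: [0.0, 0.991, -0.135, 0.001]
wrist_force: [-0.2, 0.4, -1.9]
opening: 0.126
grasp_force: 60.5
```

```bash
python3 - <<'E'
from h import *
print(get_obs()["wrist_force"],get_obs()["eef_pos"])
cv2.imwrite("pics/c4.png",np.hstack([cv2.resize(camera("scene")[170:310,160:300],(480,480)),cv2.resize(camera("top")[150:250,340:440],(320,480))]))
E
```

```text
[-0.15905275  0.39825939 -1.87471335] [ 0.49973644 -0.21253404  0.07509168]
```

View pics/c4.png

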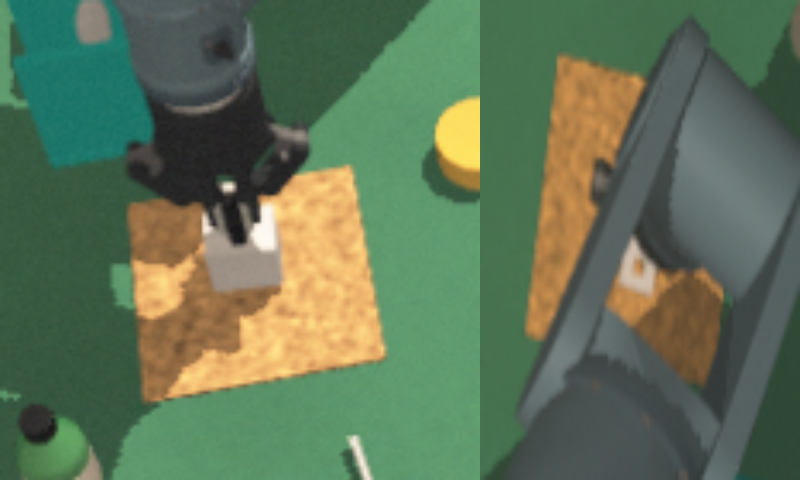

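The hood is over the mat, well inside its edges, and about 7 mm above it. I'll lower it in small steps.

Emit:
servo_tool(commands="0 0 0 0 0 2 0; 0 0 0 0 0 2 0; 0 0 0 0 0 0 0")

```text
time_s: 7.98
eef_pos: [0.4991, -0.2121, 0.07]
eef_rot: [-0.0, 0.991, -0.135, -0.0]
wrist_force: [-0.6, 0.6, -2.0]
opening: 0.123
grasp_force: 60.5
```

Emit:
servo_tool(commands="0 0 0 0 0 1.5 0; 0 0 0 0 0 1.5 0; 0 0 0 0 0 0 0")

```text
time_s: 8.35
eef_pos: [0.4996, -0.2125, 0.069]
eef_rot: [0.0, 0.991, -0.135, 0.0]
wrist_force: [-5.0, 3.5, 12.3]
opening: 0.129
grasp_force: 62.7
```

Emit:
servo_tool(commands="0 0 0 0 0 -1 0; 0 0 0 0 0 0 0.3; 0 0 0 0 0 0 0.6; 0 0 0 0 0 0 1; 0 0 0 0 0 0 1")

```text
time_s: 8.98
eef_pos: [0.4992, -0.2122, 0.0681]
eef_rot: [-0.0, 0.991, -0.135, -0.0]
wrist_force: [-0.2, 0.7, -0.6]
opening: 0.92
grasp_force: 0.0
```

Emit:
servo_tool(commands="0 0 0 0 0 0 1; 0 0 0 0 0 -15 1; 0 0 0 0 0 -30 1; 0 0 0 0 0 -55 1; 0 0 0 0 0 -60 1")

```text
time_s: 9.6
eef_pos: [0.4988, -0.212, 0.2305]
eef_rot: [-0.0, 0.991, -0.135, -0.0]
wrist_force: [0.8, -1.1, 0.4]
opening: 1.002
grasp_force: 0.0
```

Emit:
servo_tool(commands="0 0 0 0 0 -20 1; 0 0 0 0 -40 0 1; 0 0 0 -2.5 -52 0 1; 0 0 0 -2.5 -52 0 1; 0 0 0 -2.5 -52 0 1")

```text
time_s: 10.22
eef_pos: [0.5447, -0.0198, 0.2497]
eef_rot: [0.0, 0.991, -0.135, 0.001]
wrist_force: [0.9, -1.2, 0.6]
opening: 1.004
grasp_force: 0.0
```

Emit:
servo_tool(commands="0 0 0 -3.5 -52 0 1; 0 0 0 -3.5 -52 0 1; 0 0 0 -3.5 -52 0 1; 0 0 0 -3.7 -42 0 1; 0 0 0 0 -20 0 1")

```text
time_s: 10.85
eef_pos: [0.5889, 0.1947, 0.2493]
eef_rot: [-0.0, 0.991, -0.134, 0.0]
wrist_force: [0.1, -0.4, 0.8]
opening: 0.998
grasp_force: 0.0
```

Emit:
servo_tool(commands="0 0 0 0 0 0 1; 0 0 0 0 0 0 1")

```text
time_s: 11.1
eef_pos: [0.5888, 0.1913, 0.2485]
eef_rot: [0.0, 0.991, -0.135, -0.0]
wrist_force: [-0.6, -0.1, 1.0]
opening: 0.997
grasp_force: 0.0
```

```bash
python3 look.py w3; python3 - <<'E'
from h import *
cv2.imwrite("pics/c5.png",np.hstack([cv2.resize(camera("scene")[170:310,160:300],(480,480)),cv2.resize(cv2.imread("pics/w3_raw.png")[120:300,260:380],(320,480))]))
o=get_obs();p=np.load("p2.npy");d=pl(p,[19,0,101])[0]-o["eef_pos"];print(d*1000, Ro.from_quat(np.roll(o["eef_rot"],-1)).inv().apply(d)*1000)
E
```

```text
11.1 [0.58884724 0.19129688 0.2484845 ] [ 3.13924184e-04  9.90828552e-01 -1.35124688e-01 -2.85107726e-06] [-0.5928519  -0.10161401  1.00558868] 0.9970821031178456
[-6.65274419e-02  2.42461064e+00 -1.47471370e+02] [ -0.73148134  -2.36364422 147.47056091]
```

View pics/c5.png

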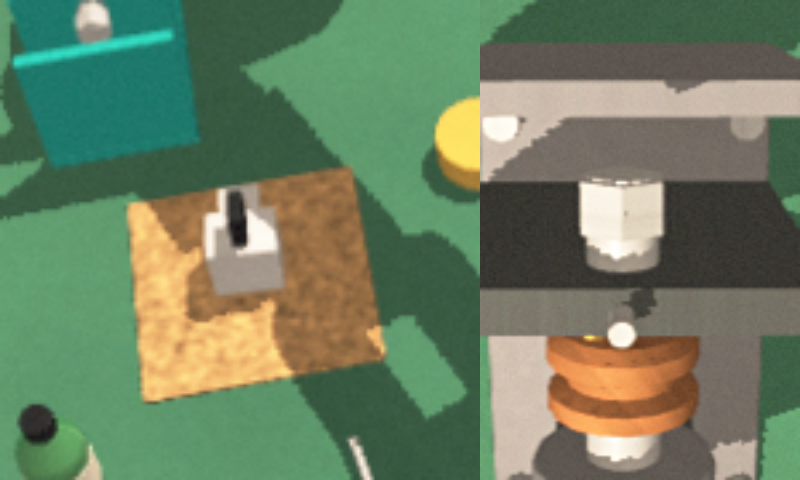

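The hood stands upright on the mat, and the bare hex head is centred in the gap, between bracket and wall. Now down to it.

Emit:
servo_tool(commands="0 0 0 -0.7 -2.4 30 1; 0 0 0 0 0 40 1; 0 0 0 0 0 35 1; 0 0 0 0 0 25 1; 0 0 0 0 0 12 1")

```text
time_s: 11.82
eef_pos: [0.588, 0.1938, 0.1047]
eef_rot: [0.0, 0.991, -0.135, -0.001]
wrist_force: [0.6, -0.0, -0.2]
opening: 0.996
grasp_force: 0.0
```

Emit:
servo_tool(commands="0 0 0 0 0 5 1; 0 0 0 0 0 2 1; 0 0 0 0 0 0 0.7")

```text
time_s: 12.2
eef_pos: [0.5895, 0.1951, 0.1002]
eef_rot: [-0.0, 0.991, -0.135, 0.001]
wrist_force: [-0.7, 0.6, 0.8]
opening: 0.817
grasp_force: 0.0
```

Emit:
servo_tool(commands="0 0 0 0 0 0 0; 0 0 0 0 0 0 0; 0 0 0 0 0 0 0; 0 0 0 0 0 0 0; 0 0 0 0 0 0 0")

```text
time_s: 12.82
eef_pos: [0.5889, 0.194, 0.0999]
eef_rot: [0.001, 0.991, -0.135, 0.0]
wrist_force: [-2.2, -4.4, 4.8]
opening: 0.286
grasp_force: 58.5
```

Emit:
servo_tool(commands="0 0 0 0 0 0 0; 0 0 0 0 0 0 0; 0 0 0 0 0 0 0; 0 0 0 0 0 0 0; 0 0 0 0 0 0 0")

```text
time_s: 13.45
eef_pos: [0.5889, 0.194, 0.0999]
eef_rot: [0.001, 0.991, -0.135, 0.0]
wrist_force: [-2.6, -4.3, 4.4]
opening: 0.288
grasp_force: 58.5
```

Emit:
servo_tool(commands="0 0 0 0 0 0 0; 0 0 0 0 0 0 0; 0 0 0 0 0 0 0; 0 0 0 0 0 0 0; 0 0 0 0 0 0 0")

```text
time_s: 14.08
eef_pos: [0.5889, 0.194, 0.0999]
eef_rot: [0.001, 0.991, -0.135, 0.0]
wrist_force: [-1.8, -3.7, 4.1]
opening: 0.289
grasp_force: 58.5
```

```bash
python3 - <<'E'
from h import *
a=camera("scene")
for i in range(12): b=camera("scene")
o=get_obs();p=np.load("p2.npy");print(o["time_s"],o["opening"],o["grasp_force"],o["wrist_force"],o["torque"])
d=cv2.absdiff(a,b).max(2);uv=proj("scene",pl(p,[-34,0,130]))[0].round().astype(int);print(uv,np.argwhere(d>45).mean(0),(d>45).sum())
u,v=uv;cr=lambda i:cv2.resize(i[v-45:v+55,u-50:u+50],(400,400))
cv2.imwrite("pics/c6.png",np.hstack([cr(b),cr(cv2.cvtColor(cv2.convertScaleAbs(d,alpha=3),8))]))
E
```

```text
14.725 0.28661171467916874 58.53972628712654 [-1.99879629 -4.62368663  3.62918271] [-0.62806993  0.34787527 -0.06453964]
[386 179] [nan nan] 0<stdin>:5: RuntimeWarning: Mean of empty slice.
  ret = um.true_divide(
```

View pics/c6.png

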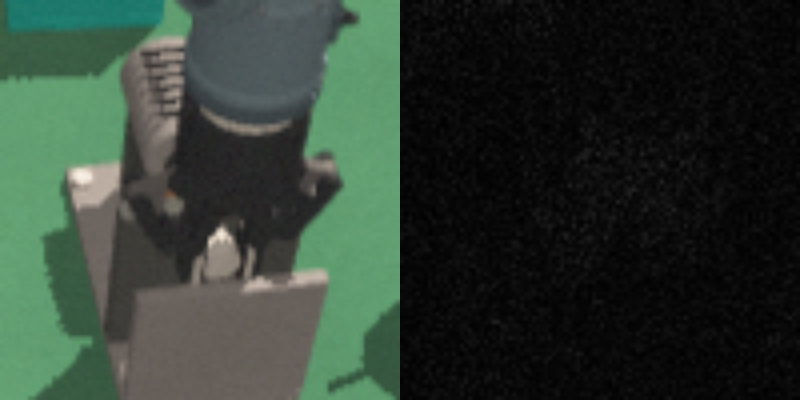

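The view shows the fingers on either side of the hex head. The opening is steady at 24.4 mm (across flats) with a steady 58.5 N grip, so the bolt is held.

```bash
python3 -c "
from bench import *
print(hand_in())"
```

```text
the job is handed in; nothing more can be done
None
```

The job is handed in: the hood stands upright on the cork mat and the bolt head is gripped across its flats at a steady 58.5 N; I couldn't see the wheel in the last picture, so its turning is unconfirmed.

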